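# Jack up the hinged die board and hold it

### The arm

A 6-joint arm with a two-finger parallel gripper is mounted at the origin on the work surface. World frame = base frame: x ahead of the robot, y to its left, z up, the work surface at z = 0. Lengths are in m, angles in rad, forces in N, time in s.
With the tool pointing down it reaches from about 0.4 to 0.825 m from the base axis. Payload 7 kg.
Tool frame: the origin (TCP) lies on the centre line of the jaws, within the pads' length; the fingertips stand 22 mm ahead of it and the grasp point (between the pads) lies 3 mm ahead of it; z points along the fingers, y is the line along which they close (so a half turn about z gives the same grasp; the last joint's range is limited). The gripper opens to 88 mm and grips with 3 to 60 N. Pads are 19 mm wide; open, the fingers measure 130 mm over their backs; the gripper's body (78 mm by 193 mm) begins 47 mm behind the grasp point.
Start: joints at [0.288, 0.359, 0.012, 0, -1.224, -0.288], TCP at [0.675, -0, 0.249] pointing down, gripper open.
Joint ranges: [-3.07, 3.07], [-1.43, 2.12], [-1.02, 1.25], [-3.03, 1.67], [-3.05, -0], [-3.03, 3.03]. Speed limits (rad/s): [2.39, 2.39, 3.01, 3.14, 3.14, 3.14].

### API

Orientations are given as [roll, pitch, yaw] about the fixed x, y, z axes, in that order (R = Rz(yaw) Ry(pitch) Rx(roll)).
In Python, from station import monitor, viewer, order gives the robot as it stands. The module is installed in compiled form; this text tells all that it offers.
- The arm moves only by the tool servo_tool, never from a script. Its argument "targets" is a list of rows, each an object with "angular": the turn, a rotation vector about the tool's x, y, z in degrees, a list of three; "xyz": the shift along the tool's x, y, z in cm, a list of three; "claw": the finger opening in cm, from 0 to 8.76. A call has 1 to 20 rows; each row shifts and turns the commanded pose from where the row before left it, along the tool's axes as they then stand; what a row does not reach is not made up. A row lasts 1/10 s, in which the tool goes at most 50 mm and 8.59 degrees, less where a joint would pass 70% of its speed; a pose out of reach is approached as far as the arm can. A call is refused whole if a number of a shift passes 5 or a number of a turn 8.59, either way. A call with a gripper value outside its range is refused whole. The fingers move at their own pace and stop on an object; "force" is the grip in N (left out, the last holds). Time passes only in rows, so rows that do not move let the fingers close. It gives the time, the measured TCP pose, the force, the opening and the grip force at its end, in the units of the state.
- monitor.get_state(): the state, without advancing time (a new reading comes with each control period).
- viewer.grab_frame(name): name is "scene" or "side" or "wrist"; returns a dict with "color" (400x640x3 uint8, blue, green, red), "fovy" (degrees; the focal length in pixels is half the picture's height over the tangent of half this angle, whatever the lens; pixels are square), "cx", "cy" (the principal point, pixels), "R" (3x3) and "t" (3): a world point X has camera coordinates R X + t. Camera axes: x right, y down, z forward; pixel columns grow to the right and rows downward; lengths in m; the calibration is good to about 2 mm. A picture is of the moment at which its call begins. There is no depth.
- order.job_done(): hands the job in; it is judged then, once.
The state is a dict: "t": time; "q": joint angles; "qd": joint speeds; "joint_efforts": joint torques, N m; "eef_pos": TCP position; "ee_rot": TCP orientation; "force": force on the tool from outside, world axes, zero at the start; "moment": the same for the moment, N m; "width": finger opening in m; "gripper_force": force on a finger pad.
Only numpy, scipy, OpenCV 4.12 (cv2) and the standard library are available. Lean on these libraries where they do the work, as an engineer would, in place of code of your own. Each camera call takes 0.05 s, during which the arm holds its last target. There are 200 camera calls.

### The job

The plywood die board is locked down in its hinged cradle. First swing the orange arrest lever fully aside, towards you, to free the board; then stand the red jack on the bench with its saddle centred under the yellow lift pad, and press the jack's handle all the way down so that the jack alone lifts the board's front edge. Finish while still holding the handle down (it springs back if let go), and leave the other things on the bench where they are.

Things in the scene. Friction and masses are not known exactly. Their poses are not given: they have to be found in the camera images.
- cradle: The blue hinged cradle, bolted to the bench (it does not move during the job), about 225 x 290 mm and 96 mm high with its board. Origin on the bench under its middle; its x axis points from the open front to the rear hinge, y to its left, z up. The hinge axis lies along y at x = +110, z = 70 mm. It stands turned by up to 0.2 rad.
- beam: Board frame: aluminium front rail and plywood die board (195 x 250 x 18 mm, dark slots, thin needles) in one piece on the cradle's hinge, 0.8 to 1.5 kg. Origin 70 mm above the cradle's, axes alike with the board down; hinge along its y at x = +110 mm. Board down: top 96 mm, needles 112 mm above the bench; front rail 62 to 78 mm high, 290 mm long, at x = -95 mm. Turning about +y lifts the front.
- lift_pad: The yellow lift pad, a 44 x 44 mm plate 10 mm thick with a black ring on top, clamped to the front rail and standing out in front of it (towards -x of the cradle), up to 45 mm left or right of the middle. Origin at the centre of its underside, 128 mm in front of the cradle's origin; the underside is 66 mm above the bench while the board is down. Axes as the board's.
- pad_point (a point): The marked lift point: the centre of the lift pad's underside, 66 mm above the bench while the board is down, 89 mm with the jack fully raised under it.
- arrest (a joint): Angle of the arrest lever about a vertical axis, rad. Near 0: its tongue lies over the left end of the front rail and locks the board down. It grows counter-clockwise seen from above, as the knob swings from the cradle's left side towards its front (the robot), to the stop at 1.4 rad; above about 1 rad the tongue is off the rail. It takes under 2 N at the knob and stays where it is left.
- arrest_knob (a point): Centre of the top of the arrest lever's orange upright knob, a round pin 20 mm in diameter and 46 mm tall (89 to 135 mm above the bench), 55 mm from the lever's pivot. The pivot is at x = -95, y = +170 mm in the cradle's frame; at joint 0 the knob lies to the pivot's left (+y of the cradle), at 1.4 rad almost straight in front of it (-x).
- jack: The red lever jack, loose, 0.75 kg. Origin on its underside, below the middle of the tower; x points to the saddle, z up. Base plate 185 x 70 x 10 mm (x from -107 to +78 mm). Tower 34 x 34 mm, 10 to 90 mm above the underside: grip it across y. Saddle in front of the tower at x = +60 mm, handle rising behind it (-x). It goes under the pad from the cradle's front, its x the way of the cradle's x.
- saddle_top (a point): Centre of the top of the jack's round steel saddle, 32 mm in diameter, at x = +60 mm in the jack's frame; 58 mm above the jack's underside with the handle up (8 mm below the lift pad), 88 mm with the handle fully down.
- handle (a joint): Angle of the jack handle, rad: 0 sprung up, 0.55 fully down at its stop. It drives the saddle up 54.5 mm per rad. A spring returns it. Pressing it down takes 3 to 5.5 N at the tread when free, 8 to 12 N at the bottom with the board on the saddle.
- handle_tread (a point): Centre of the top face of the black tread (30 x 44 mm, 12 mm thick) at the end of the jack handle. The handle swings about the jack's y axis through a pivot at x = -8, z = 60 mm of the jack's frame. This point: x = -77, z = +106 mm in the jack's frame with the handle up; x = -90, z = +63 mm fully down, the tread then nearly level.
- offcut_bin: Blue open parts bin with wood offcuts, 110 x 75 x 55 mm, loose: to be left alone. Origin under its centre.
- screwdriver: Screwdriver with a red handle, 170 mm long, lying loose: to be left alone.
- glue_bottle: White glue bottle, 52 mm in diameter, 130 mm tall, loose: to be left alone. Origin under its centre.
- mug: White mug, 76 mm in diameter, 90 mm tall, loose: to be left alone. Origin under its centre.
- tape_roll: Roll of brown tape, 100 mm in diameter, 45 mm tall, loose: to be left alone. Origin under its centre.
- sanding_block: Cork sanding block, 110 x 60 x 30 mm, loose: to be left alone. Origin under its centre.
There are look-alikes about, which are no part of the job. What is shaped like the jack but turquoise or white is not meant.

How it is judged:
On the way, in this order (a step that is already met when the one before it is completed fails the run):
1. the arrest lever is swung fully aside, the board still down (value of joint arrest above 1.2 rad and height (world z) of pad_point below 0.07 m), for 0.2 s.
2. the jack stands on the bench with its saddle centred under the lift pad, the board still down (horizontal distance between saddle_top and pad_point below 0.012 m and height (world z) of jack below 0.004 m and angle between jack's own z axis and vertical below 0.05 rad and height (world z) of pad_point below 0.07 m), for 0.2 s.
At the end, for the whole second after the job is handed in: Still pressing the jack handle (over 2 N; joint over 0.48); jack flat on the bench, at rest, saddle within 15 mm of the lift point sideways and carrying the pad (over 1.5 N); lift point 81 to 95 mm up; robot not touching the board; arrest lever over 1.2 rad (value of joint arrest above 1.2 rad and value of joint handle above 0.48 rad and height (world z) of pad_point between 0.081 and 0.095 m and horizontal distance between saddle_top and pad_point below 0.015 m and contact force between jack and lift_pad above 1.5 N and contact force between any of the fingers, the arm and jack above 2 N and contact force between each of the fingers, the arm and beam below 0.3 N and height (world z) of jack below 0.004 m and angle between jack's own z axis and vertical below 0.05 rad and linear speed of jack below 0.02 m/s); the arm keeps its last pose, push and grip.
It fails at once if another thing on the bench is pushed or knocked more than 30 mm (distance of any of offcut_bin, screwdriver, glue_bottle, mug, tape_roll, sanding_block from where it was at the start of the episode above 0.03 m).
It also fails if it takes over 61 s, if anything falls off the work surface, if the arm or the gripper's body presses on something with over 40 N, if the wrist force passes 120 N, or if a joint passes its speed limit or range.

## Working session

There is one attempt and no reset: what is moved stays moved. The work goes in short steps, Python scripts to look and compute and a tool call to move; the robot and the scene stay as the last step left them, time stands still between calls to the robot, and variables do not carry over. Pictures are saved under pics/ and viewed, at most 10 in all, crops included, and the job is handed in when it is done.

Besides the shell and the picture viewer there is one more tool, called after "Emit:" as name(argument=value, ...), one argument or row to a line, values as JSON. servo_tool: Moves the arm, as the interface text tells. Its arguments: {"type":"object","properties":{"targets":{"type":"array"},"force":{"type":"number"}},"required":["targets"]}

```bash
mkdir -p pics; cat > h.py <<'E'
import numpy as np, cv2, pickle
from station import monitor, viewer, order
def grab(n,save=None):
    f=viewer.grab_frame(n)
    if save: cv2.imwrite('pics/'+save,f['color'])
    return f
def K(f):
    F=200/np.tan(np.radians(f['fovy'])/2); return F,f['cx'],f['cy']
def plane(f,u,v,z):
    F,cx,cy=K(f); R=np.array(f['R']);t=np.array(f['t'])
    d=R.T@np.array([(u-cx)/F,(v-cy)/F,1]); c=-R.T@t
    return c+d*(z-c[2])/d[2]
def proj(f,X):
    F,cx,cy=K(f); p=np.array(f['R'])@np.array(X)+np.array(f['t']); return p[0]/p[2]*F+cx,p[1]/p[2]*F+cy
E
python3 - <<'E'
from h import *
np.set_printoptions(precision=3,suppress=True)
fs={n:grab(n) for n in('scene','side')}
pickle.dump(fs,open('f0.pkl','wb'))
for n,f in fs.items():
    cv2.imwrite(f'pics/{n}0.png',f['color'])
    print(n,f['fovy'],f['cx'],f['cy'],-np.array(f['R']).T@f['t'])
print(monitor.get_state())
E
```

```text
scene 44.51920126677058 319.0195337289958 191.38564780687918 [ 1.355 -0.144  1.51 ]
side 42.40449720857882 318.4987576951664 198.1990133255728 [ 0.18  -1.226  1.328]
{'t': 0.1, 'q': array([ 0.288,  0.359,  0.011, -0.   , -1.224, -0.288]), 'qd': array([-0.002, -0.001,  0.002,  0.001,  0.   , -0.   ]), 'joint_efforts': array([ -0.001, -58.417,  29.375,   7.016,   0.01 ,  -0.   ]), 'eef_pos': array([ 0.675, -0.   ,  0.248]), 'ee_rot': array([ 3.14 , -0.   , -1.571]), 'force': array([-0.615, -0.23 , -0.186]), 'moment': array([ 0.04 , -0.017,  0.008]), 'gripper_force': 0.0, 'width': 0.08742059922837953}
```

View pics/scene0.png

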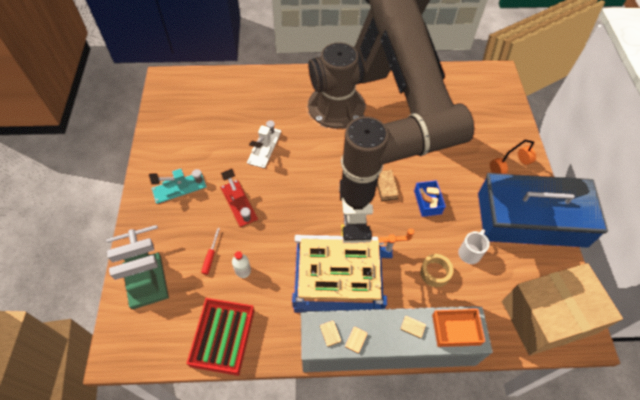

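View pics/side0.png

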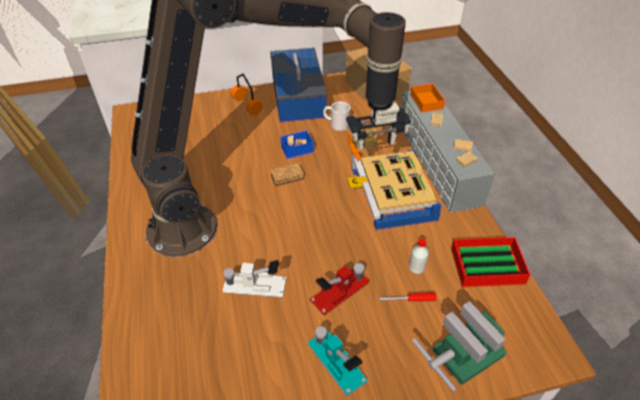

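The scene view shows the red jack at (238,200), the board at (340,268) and the knob at about (405,237). In the side view the jack is at (340,287), the yellow pad at (356,182) and the orange lever at (354,147). I'll crop in on these.

```bash
python3 - <<'E'
from h import *
fs=pickle.load(open('f0.pkl','rb'))
def c(n,x,y,w,h,s): return cv2.resize(fs[n]['color'][y:y+h,x:x+w],(w*s,h*s),interpolation=cv2.INTER_CUBIC)
a=c('scene',205,160,80,60,5);a=cv2.resize(a,(400,300))
im=np.vstack([np.hstack([a,c('side',300,255,80,60,5)]),np.hstack([cv2.resize(c('scene',285,220,133,100,3),(400,300)),cv2.resize(c('side',340,130,108,81,4),(400,300))])])
cv2.imwrite('pics/c1.png',im)
for n,f in fs.items():
    hsv=cv2.cvtColor(f['color'],cv2.COLOR_BGR2HSV)
    for nm,lo,hi in(('red',(0,170,60),(6,255,255)),('red2',(172,150,60),(180,255,255)),('yel',(22,170,120),(32,255,255)),('orange',(7,190,170),(15,255,255)),('board',(18,60,150),(28,165,255))):
        m=cv2.inRange(hsv,lo,hi); k,l,s,ce=cv2.connectedComponentsWithStats(m)
        for i in range(1,k):
            if s[i,4]>25: print(n,nm,s[i],ce[i].round(1))
E
```

```text
scene red [221 182  37  45 633] [238.2 203. ]
scene red [202 250  13  25 181] [207.7 261.9]
scene red [235 252   7   7  40] [238.1 254.7]
scene red [ 187  298   67   78 1680] [219.4 335.9]
scene red [223 328   9  33  35] [226.9 344.4]
scene orange [518 147  17  16 197] [526.3 154.8]
scene orange [497 160  11  13  78] [502.5 166.1]
scene orange [434 310  49  35 824] [454.8 325.8]
scene board [428 188  10   6  44] [432.5 190.1]
scene board [431 199   6   8  32] [433.6 202.5]
scene board [ 299  239   82   60 3347] [337.9 268.5]
scene board [433 254  20  29 154] [444.8 267.6]
scene board [576 265  44  52 556] [594.  288.5]
scene board [ 534  297   66   44 1328] [565.2 318.7]
scene board [401 316  25  22 342] [412.8 326.5]
scene board [320 321  22  26 351] [330.  332.7]
scene board [345 327  21  25 317] [355.7 338.8]
side red [ 452  237   79   50 1684] [491.1 263.2]
side red [418 238   8   8  55] [421.7 241.9]
side red [ 311  266   58   49 1062] [338.7 290.1]
side red [408 292  29   9 215] [422.1 296.6]
side yel [348 177  19  11 147] [356.2 181.6]
side orange [412  84  33  28 502] [427.7  97.6]
side orange [230  86  15  16 133] [236.2  92.2]
side orange [347 131  14  29 140] [353. 147.]
side orange [462 276  69  12  81] [498.6 284.9]
side board [  0  88  44  51 102] [ 24.2 116.2]
side board [  0 109  33  40 102] [ 15.8 128.8]
side board [431 112  12  15 132] [436.7 119. ]
side board [456 141  10   7  27] [459.8 144.4]
side board [456 151  22  16 172] [466.7 158.4]
side board [ 357  152   79   58 2084] [396.2 182.4]
```

View pics/c1.png

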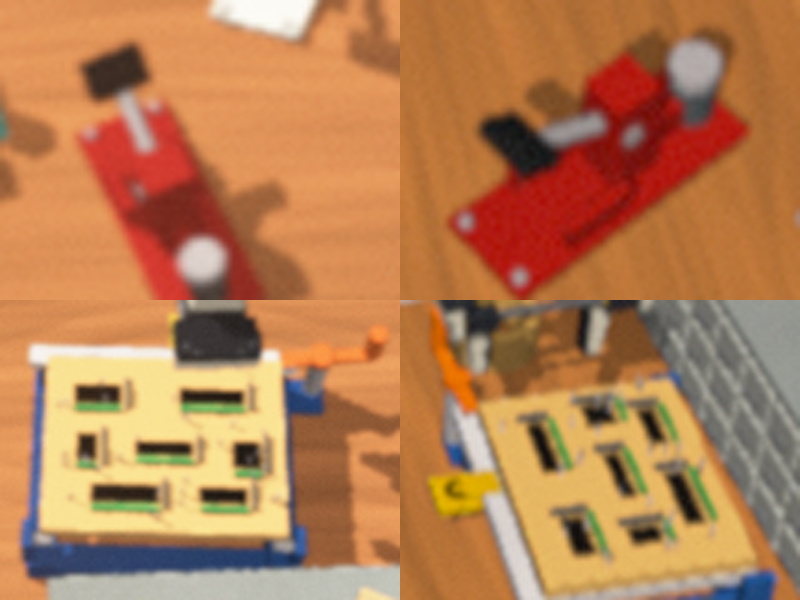

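The crops show the saddle at scene (245.6,210) / side (359,267), the tread at scene (228,174) / side (323,283), the knob top at scene (411,231) and the pad ring at side (356,181).

```bash
python3 - <<'E'
from h import *
np.set_printoptions(precision=4,suppress=True)
fs=pickle.load(open('f0.pkl','rb')); S,D=fs['scene'],fs['side']
print('saddle',plane(S,245.6,210,.058),plane(D,359,267.5,.058))
print('tread',plane(S,228,174,.106),plane(D,323,283,.106))
print('knob',plane(S,410.7,231,.135)); 
print('pad',plane(D,356.2,181.4,.076))
cs=[plane(S,285+x/3,220+y/3,.096) for x,y in((50,357),(278,352),(292,540),(40,532))]
cd=[plane(D,340+x/3.7037,130+(y-300)/3.7037,.096) for x,y in((672-0,378),(482,403),(548,595),(755,568)) ] if 0 else [plane(D,340+(x-400)/3.7037,130+(y-300)/3.7037,.096) for x,y in((482,403),(672,378),(755,568),(548,595))]
for c in(cs,cd):
    c=np.array(c); print(c[:,:2].round(3).tolist(), c.mean(0))
    for i in range(4):
        d=c[(i+1)%4]-c[i]; print(np.linalg.norm(d).round(3),np.degrees(np.arctan2(d[1],d[0])).round(1))
# jack base red mask rect
for f in fs.values():
    hsv=cv2.cvtColor(f['color'],cv2.COLOR_BGR2HSV); m=cv2.inRange(hsv,(0,150,40),(8,255,255))|cv2.inRange(hsv,(172,150,40),(180,255,255))
    k,l,s,ce=cv2.connectedComponentsWithStats(m)
    i=[i for i in range(1,k) if (abs(ce[i]-(238,203)).max()<6 or abs(ce[i]-(339,290)).max()<6) and s[i,4]>300][0]
    pts=np.argwhere(l==i)[:,::-1]; P=np.array([plane(f,u,v,.01)[:2] for u,v in pts]).astype(np.float32)
    print(cv2.minAreaRect(P))
# knob in side
hsv=cv2.cvtColor(D['color'],cv2.COLOR_BGR2HSV); m=cv2.inRange(hsv,(6,170,130),(16,255,255));p=np.argwhere(m[120:165,335:365])
print(p[:,0].min()+120,[ (r+120,p[p[:,0]==r,1].min()+335,p[p[:,0]==r,1].max()+335) for r in range(8,40,3) if (p[:,0]==r).any()])
E
```

```text
saddle [ 0.5141 -0.3415  0.058 ] [ 0.5217 -0.347   0.058 ]
tread [ 0.3963 -0.4013  0.106 ] [ 0.3934 -0.4067  0.106 ]
knob [0.6522 0.1937 0.135 ]
pad [ 0.6174 -0.0036  0.076 ]
[[0.969, -0.159], [0.972, 0.06], [1.14, 0.055], [1.124, -0.171]] [ 1.0511 -0.0539  0.096 ]
0.219 89.2
0.168 -1.6
0.227 -93.9
0.156 175.5
[[0.667, 0.088], [0.859, 0.077], [0.835, -0.184], [0.646, -0.169]] [ 0.7518 -0.0469  0.096 ]
0.192 -3.4
0.261 -95.2
0.189 175.5
0.258 85.4
((0.4539644718170166, -0.37427541613578796), (0.18913187086582184, 0.07183326780796051), 25.642518997192383)
((0.44796180725097656, -0.3679013252258301), (0.18675127625465393, 0.0961165651679039), 25.611286163330078)
130 [(131, np.int64(335), np.int64(348)), (134, np.int64(335), np.int64(350)), (137, np.int64(335), np.int64(351)), (140, np.int64(335), np.int64(352)), (143, np.int64(335), np.int64(353)), (146, np.int64(335), np.int64(355)), (149, np.int64(335), np.int64(358)), (152, np.int64(335), np.int64(364)), (155, np.int64(335), np.int64(364)), (158, np.int64(335), np.int64(360))]
```

Emit:
servo_tool(
  targets=[
    {"xyz": [-3,0,0],"angular": [0,0,0],"claw": 6},
    {"xyz": [-4,0.5,0],"angular": [0,0,0],"claw": 6},
    {"xyz": [-4,0.5,0],"angular": [0,0,0],"claw": 6},
    {"xyz": [-4,0.5,0],"angular": [0,0,0],"claw": 6},
    {"xyz": [-3,0.5,0],"angular": [0,0,0],"claw": 6},
    {"xyz": [-1,0,0],"angular": [0,0,0],"claw": 6},
    {"xyz": [0,0,0],"angular": [0,0,0],"claw": 6},
    {"xyz": [0,0,0],"angular": [0,0,0],"claw": 6},
  ],
)

```text
t: 0.9
eef_pos: [0.6549, 0.1894, 0.2482]
ee_rot: [3.141, -0.0, -1.571]
force: [-0.3, -0.0, -0.2]
width: 0.0598
gripper_force: 0.0
```

```bash
python3 - <<'E'
from h import *
np.set_printoptions(precision=4,suppress=True)
fs={n:grab(n) for n in('scene','side','wrist')}
pickle.dump(fs,open('f1.pkl','wb'))
w=fs['wrist'];print(w['fovy'],-np.array(w['R']).T@w['t'], np.array(w['R']))
print(monitor.get_state()['eef_pos'])
S=fs['scene']
c=np.array([plane(S,285+x/3,220+(y-300)/3,.096) for x,y in((50,357),(278,352),(292,540),(40,532))])
print(c,c.mean(0))
im=np.vstack([np.hstack([w['color'],np.zeros((400,160,3),np.uint8)]),np.hstack([cv2.resize(S['color'][215:265,290:390],(400,200)),cv2.resize(fs['side']['color'][110:160,310:410],(400,200))])])
cv2.imwrite('pics/c2.png',im)
E
```

```text
69.4831932226455 [0.6547 0.1105 0.3853] [[-1.      0.0021  0.0015]
 [ 0.0024  0.9573  0.2891]
 [-0.0008  0.2891 -0.9573]]
[0.6551 0.1887 0.2485]
[[ 0.6495 -0.1523  0.096 ]
 [ 0.6516  0.0931  0.096 ]
 [ 0.8611  0.0854  0.096 ]
 [ 0.844  -0.1664  0.096 ]] [ 0.7516 -0.0351  0.096 ]
```

View pics/c2.png

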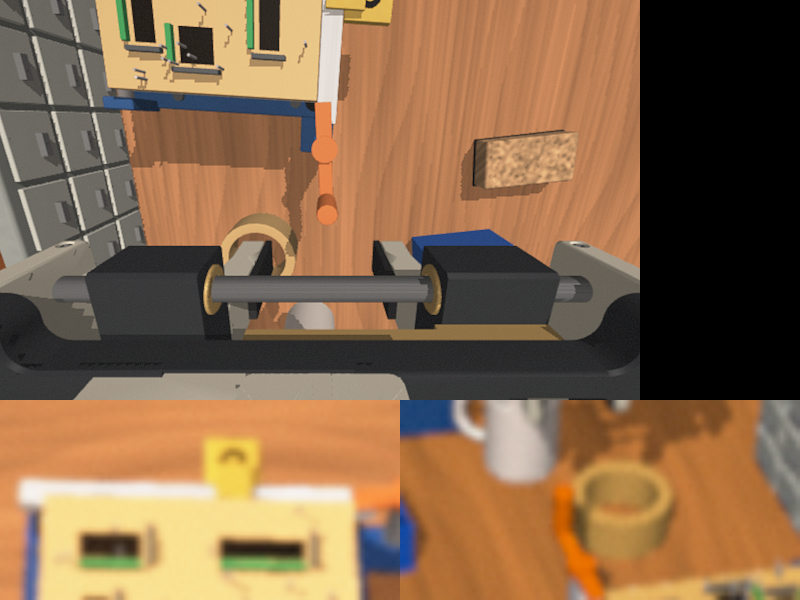

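The wrist view shows the knob top at (327,214) and the pivot at (323,148). In the scene view the pad ring centre is at about (348,229).

```bash
python3 - <<'E'
from h import *
np.set_printoptions(precision=4,suppress=True)
fs=pickle.load(open('f1.pkl','rb'));w=fs['wrist'];S=fs['scene']
print('knob',plane(w,327,214,.135),'pivot',plane(w,323,148,.09),'pad',plane(S,348.2,229.3,.076))
print('board edge',plane(w,108,95,.096),plane(w,318,102,.096),'mug',plane(w,310,305,.09),'tape',plane(w,259,218,.045),'bin',plane(w,413,240,.055))
m=cv2.inRange(cv2.cvtColor(w['color'],cv2.COLOR_BGR2HSV),(22,170,100),(32,255,255));p=np.argwhere(m[:40,320:420]);print(p.min(0),p.max(0))
E
```

```text
knob [0.65   0.1937 0.135 ] pivot [0.6534 0.1385 0.09  ] pad [0.6089 0.002  0.076 ]
board edge [0.8549 0.0885 0.096 ] [0.6581 0.0951 0.096 ] mug [0.6691 0.3229 0.09  ] tape [0.7331 0.2286 0.045 ] bin [0.5416 0.2545 0.055 ]Traceback (most recent call last):
  File "<stdin>", line 6, in <module>
    return umr_minimum(a, axis, None, out, keepdims, initial, where)
ValueError: zero-size array to reduction operation minimum which has no identity
```

Emit:
servo_tool(
  targets=[
    {"xyz": [-0.45,0.5,2],"angular": [0,0,0],"claw": 5},
    {"xyz": [0,0,4],"angular": [0,0,0],"claw": 5},
    {"xyz": [0,0,4],"angular": [0,0,0],"claw": 5},
    {"xyz": [0,0,2.8],"angular": [0,0,0],"claw": 5},
    {"xyz": [0,0,0],"angular": [0,0,0],"claw": 1.5},
    {"xyz": [0,0,0],"angular": [0,0,0],"claw": 1.5},
    {"xyz": [0,0,0],"angular": [0,0,0],"claw": 1.5},
    {"xyz": [0,0,0],"angular": [0,0,0],"claw": 1.5},
  ],
  force=10,
)

```text
t: 1.85
eef_pos: [0.6511, 0.1948, 0.1229]
ee_rot: [-3.139, 0.002, -1.571]
force: [0.2, -0.1, 0.1]
width: 0.0236
gripper_force: 0.0
```

Emit:
servo_tool(
  targets=[
    {"xyz": [0,0,0],"angular": [0,0,0],"claw": 1.5},
    {"xyz": [0,0,0],"angular": [0,0,0],"claw": 1.5},
    {"xyz": [0.2,1.2,0],"angular": [0,0,0],"claw": 1.5},
    {"xyz": [0.45,1.05,0],"angular": [0,0,0],"claw": 1.5},
    {"xyz": [0.65,0.95,0],"angular": [0,0,0],"claw": 1.5},
    {"xyz": [0.8,0.8,0],"angular": [0,0,0],"claw": 1.5},
    {"xyz": [1,0.6,0],"angular": [0,0,0],"claw": 1.5},
    {"xyz": [1.1,0.4,0],"angular": [0,0,0],"claw": 1.5},
    {"xyz": [0.3,0.05,0],"angular": [0,0,0],"claw": 1.5},
    {"xyz": [0,0,0],"angular": [0,0,0],"claw": 1.5},
    {"xyz": [0,0,0],"angular": [0,0,0],"claw": 1.5},
  ],
)

```text
t: 2.95
eef_pos: [0.6001, 0.1497, 0.1222]
ee_rot: [-3.14, 0.001, -1.57]
force: [-2.6, 0.4, 9.7]
width: 0.0199
gripper_force: 10.0
```

Emit:
servo_tool(
  targets=[
    {"xyz": [0,0,0],"angular": [0,0,0],"claw": 6},
    {"xyz": [0,0,0],"angular": [0,0,0],"claw": 6},
    {"xyz": [0,0,0],"angular": [0,0,0],"claw": 8},
    {"xyz": [0,0,-3],"angular": [0,0,0],"claw": 8},
    {"xyz": [0,0,-4],"angular": [0,0,0],"claw": 8},
    {"xyz": [2,0.5,-4],"angular": [0,0,0],"claw": 8},
    {"xyz": [4,1,-2],"angular": [0,0,0],"claw": 8},
    {"xyz": [4,1,0],"angular": [0,0,0],"claw": 8},
    {"xyz": [4,1,0],"angular": [0,0,0],"claw": 8},
    {"xyz": [4,1,0],"angular": [0,0,0],"claw": 8},
    {"xyz": [4,1,0],"angular": [0,0,0],"claw": 8},
    {"xyz": [4,1,0],"angular": [0,0,0],"claw": 8},
    {"xyz": [4,1,0],"angular": [0,0,0],"claw": 8},
    {"xyz": [4,1,0],"angular": [0,0,0],"claw": 8},
    {"xyz": [4,1.1,0],"angular": [0,0,0],"claw": 8},
    {"xyz": [4,1,0],"angular": [0,0,0],"claw": 8},
    {"xyz": [4,1,0],"angular": [0,0,0],"claw": 8},
    {"xyz": [4,1,0],"angular": [0,0,0],"claw": 8},
    {"xyz": [2,1,0],"angular": [0,0,0],"claw": 8},
    {"xyz": [0,0,0],"angular": [0,0,0],"claw": 8},
  ],
)

```text
t: 4.95
eef_pos: [0.4619, -0.3728, 0.2497]
ee_rot: [3.14, 0.0, -1.574]
force: [-0.0, 0.5, 0.2]
width: 0.0803
gripper_force: 0.0
```

```bash
python3 - <<'E'
from h import *
np.set_printoptions(precision=4,suppress=True)
s=monitor.get_state();print(s['q'],s['eef_pos'],s['ee_rot'])
fs={n:grab(n) for n in('scene','side','wrist')}
pickle.dump(fs,open('f2.pkl','wb'))
r=lambda a:cv2.resize(a,(400,300),interpolation=cv2.INTER_CUBIC)
S=fs['scene']['color'];D=fs['side']['color']
im=np.vstack([np.hstack([r(S[210:285,300:400]),r(D[130:205,320:420])]),np.hstack([r(S[160:220,205:285]),r(D[255:315,300:380])])])
cv2.imwrite('pics/c3.png',im)
E
```

```text
[-0.35    0.226  -0.1712  0.0002 -1.1753  0.3464] [ 0.4619 -0.3728  0.2497] [ 3.1399  0.0004 -1.5743]
```

View pics/c3.png

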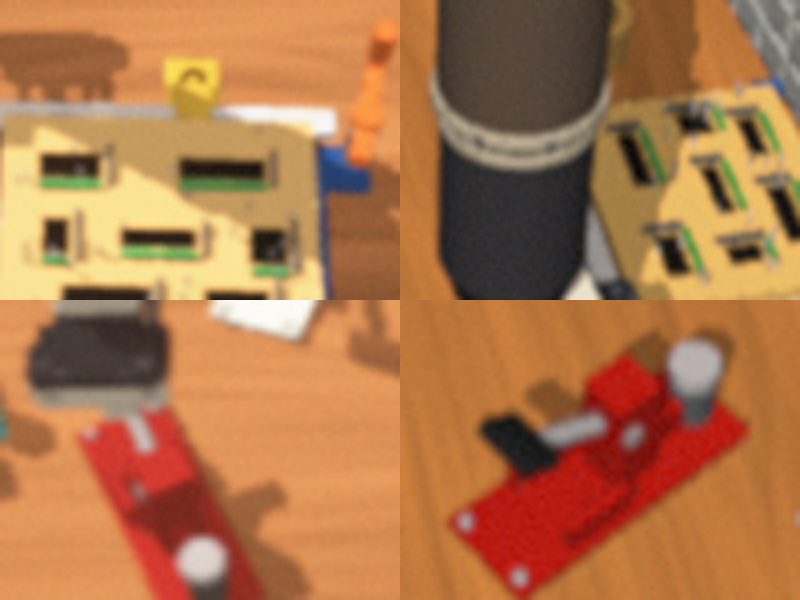

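The lever now points to the front, with the knob at scene (395,219), and the jack has not moved. Next I turn the tool to line up with the jack.

Emit:
servo_tool(
  targets=[
    {"xyz": [0,0,0],"angular": [0,0,-8.3],"claw": 8},
    {"xyz": [0,0,0],"angular": [0,0,-8.3],"claw": 8},
    {"xyz": [0,0,0],"angular": [0,0,-8.3],"claw": 8},
    {"xyz": [0,0,0],"angular": [0,0,-8.3],"claw": 8},
    {"xyz": [0,0,0],"angular": [0,0,-8.3],"claw": 8},
    {"xyz": [0,0,0],"angular": [0,0,-8.3],"claw": 8},
    {"xyz": [0,0,0],"angular": [0,0,-8.3],"claw": 8},
    {"xyz": [0,0,0],"angular": [0,0,-8.3],"claw": 8},
    {"xyz": [0,0,0],"angular": [0,0,-8.3],"claw": 8},
    {"xyz": [0,0,0],"angular": [0,0,-8.3],"claw": 8},
    {"xyz": [0,0,0],"angular": [0,0,-8.3],"claw": 8},
    {"xyz": [0,0,0],"angular": [0,0,-8.3],"claw": 8},
    {"xyz": [0,0,0],"angular": [0,0,-8.3],"claw": 8},
    {"xyz": [0,0,0],"angular": [0,0,-8.3],"claw": 8},
    {"xyz": [0,0,0],"angular": [0,0,0],"claw": 8},
    {"xyz": [0,0,0],"angular": [0,0,0],"claw": 8},
  ],
)

```text
t: 6.7
eef_pos: [0.4639, -0.3698, 0.2506]
ee_rot: [3.142, -0.0, 0.454]
force: [-0.2, 0.1, -0.3]
width: 0.08
gripper_force: 0.0
```

```bash
python3 - <<'E'
from h import *
np.set_printoptions(precision=4,suppress=True)
s=monitor.get_state();print(s['q'],s['eef_pos'],s['ee_rot'])
f=grab('wrist','w3.png');pickle.dump(f,open('w3.pkl','wb'))
hsv=cv2.cvtColor(f['color'],cv2.COLOR_BGR2HSV);m=cv2.inRange(hsv,(0,150,40),(8,255,255))|cv2.inRange(hsv,(172,150,40),(180,255,255))
k,l,st,ce=cv2.connectedComponentsWithStats(m)
for i in range(1,k):
    if st[i,4]>80: print(st[i],ce[i])
E
```

```text
[-0.3437  0.2238 -0.1718 -0.0001 -1.175   2.3687] [ 0.4639 -0.3698  0.2506] [ 3.1415 -0.0002  0.4541]
[ 444   12   69   76 1926] [479.1184  48.2487]
[ 295  118   56  136 5670] [322.0531 185.0884]
```

View pics/w3.png

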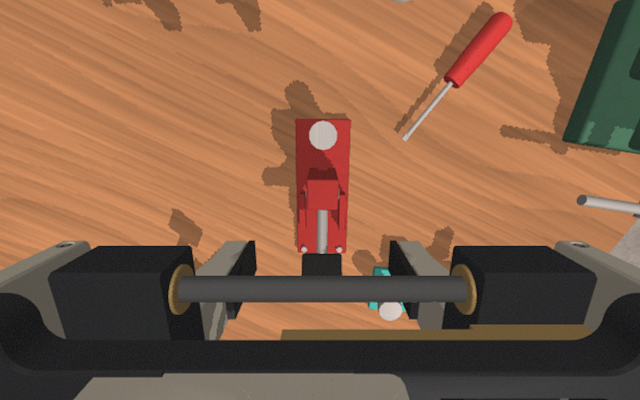

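The wrist view shows the jack aligned with the tool: saddle at (323,135), tower top centre at about (322,194), base front corners at (296,119) and (350,120).

```bash
python3 - <<'E'
from h import *
np.set_printoptions(precision=4,suppress=True)
f=pickle.load(open('w3.pkl','rb'))
a=plane(f,323,135,.058);b=plane(f,322.5,194.5,.09);print(a,b,np.linalg.norm((a-b)[:2]))
d=[plane(f,u,v,.01) for u,v in((296.5,119),(350,119.5),(297,252),(347,252))]
print(np.array(d)); 
for p,q in((2,0),(3,1)):
    e=d[p]-d[q]; e=-e; e=d[q]-d[p]; print(np.degrees(np.arctan2(e[1],e[0])),np.linalg.norm(e))
print('turq saddle',plane(f,390,311,.058))
c=np.array([.464,-.370]);R=np.array([[np.cos(.454),np.sin(.454)],[-np.sin(.454),np.cos(.454)]])
print('in tool-ish frame (x fwd,y left): saddle',R@(a[:2]-c),'tower',R@(b[:2]-c),'turq',R@(plane(f,390,311,.058)[:2]-c))
# pad, knob, rail from f2 scene
F=pickle.load(open('f2.pkl','rb'))['scene']
print('pad',plane(F,300+194/4,210+78/4,.076),'knob',plane(F,395,218.7,.135))
print('rail',plane(F,300,210+108/4,.078),plane(F,300+335/4,210+112/4,.078))
E
```

```text
[ 0.5188 -0.3438  0.058 ] [ 0.4647 -0.3695  0.09  ] 0.05991626442878322
[[ 0.5195 -0.3066  0.01  ]
 [ 0.5483 -0.3671  0.01  ]
 [ 0.3532 -0.3832  0.01  ]
 [ 0.3847 -0.4478  0.01  ]]
24.722462283808273 0.18307427595498552
26.232501444690556 0.1824279909430691
turq saddle [ 0.3517 -0.5254  0.058 ]
in tool-ish frame (x fwd,y left): saddle [ 0.0607 -0.0004] tower [0.0008 0.0002] turq [-0.169  -0.0904]
pad [0.6097 0.0029 0.076 ] knob [0.6063 0.1493 0.135 ]
rail [ 0.6331 -0.1577  0.078 ] [0.6457 0.1158 0.078 ]
```

Emit:
servo_tool(
  targets=[
    {"xyz": [0,0,3],"angular": [0,0,0],"claw": 8},
    {"xyz": [0,0,4],"angular": [0,0,0],"claw": 8},
    {"xyz": [0,0,4],"angular": [0,0,0],"claw": 8},
    {"xyz": [0,0,3],"angular": [0,0,0],"claw": 8},
    {"xyz": [0,0,2.3],"angular": [0,0,0],"claw": 8},
    {"xyz": [0,0,0],"angular": [0,0,0],"claw": 8},
    {"xyz": [0,0,0],"angular": [0,0,0],"claw": 2.5},
    {"xyz": [0,0,0],"angular": [0,0,0],"claw": 2.5},
    {"xyz": [0,0,0],"angular": [0,0,0],"claw": 2.5},
    {"xyz": [0,0,0],"angular": [0,0,0],"claw": 2.5},
    {"xyz": [0,0,0],"angular": [0,0,0],"claw": 2.5},
    {"xyz": [0,0,0],"angular": [0,0,0],"claw": 2.5},
    {"xyz": [0,0,0],"angular": [0,0,0],"claw": 2.5},
    {"xyz": [0,0,0],"angular": [0,0,0],"claw": 2.5},
  ],
  force=35,
)

```text
t: 8.15
eef_pos: [0.4634, -0.3704, 0.0878]
ee_rot: [-3.141, 0.0, 0.457]
force: [-1.4, 1.3, 2.9]
width: 0.0336
gripper_force: 34.9
```

Emit:
servo_tool(
  targets=[
    {"xyz": [0,0,-2],"angular": [0,0,0],"claw": 2.5},
    {"xyz": [0,0,-3],"angular": [0,0,0],"claw": 2.5},
    {"xyz": [0,0,-3],"angular": [0,0,0],"claw": 2.5},
    {"xyz": [0,0,-3],"angular": [0,0,0],"claw": 2.5},
    {"xyz": [1,-1.8,0],"angular": [0,0,0],"claw": 2.5},
    {"xyz": [1.8,-3.3,0],"angular": [0,0,0],"claw": 2.5},
    {"xyz": [1.8,-3.3,0],"angular": [0,0,0],"claw": 2.5},
    {"xyz": [1.8,-3.3,0],"angular": [0,0,0],"claw": 2.5},
    {"xyz": [1.8,-3.3,0],"angular": [0,0,0],"claw": 2.5},
    {"xyz": [1.8,-3.3,0],"angular": [0,0,0],"claw": 2.5},
    {"xyz": [1.8,-3.3,0],"angular": [0,0,0],"claw": 2.5},
    {"xyz": [1.8,-3.3,0],"angular": [0,0,0],"claw": 2.5},
    {"xyz": [1.8,-3.3,0],"angular": [0,0,0],"claw": 2.5},
    {"xyz": [1.8,-3.3,0],"angular": [0,0,0],"claw": 2.5},
    {"xyz": [1.9,-1.5,0],"angular": [0,0,4],"claw": 2.5},
    {"xyz": [0,0,0],"angular": [0,0,7],"claw": 2.5},
    {"xyz": [0,0,0],"angular": [0,0,7],"claw": 2.5},
    {"xyz": [0,0,0],"angular": [0,0,7],"claw": 2.5},
    {"xyz": [0,0,0],"angular": [0,0,4],"claw": 2.5},
    {"xyz": [0,0,0],"angular": [0,0,0],"claw": 2.5},
  ],
)

```text
t: 10.15
eef_pos: [0.488, 0.0098, 0.1963]
ee_rot: [3.141, 0.003, -0.05]
force: [-0.0, -0.5, -7.9]
width: 0.0338
gripper_force: 35.0
```

```bash
python3 - <<'E'
from h import *
np.set_printoptions(precision=4,suppress=True)
f=grab('wrist','w4.png');D=grab('side');S=grab('scene');pickle.dump((f,D,S),open('w4.pkl','wb'))
s=monitor.get_state();print(s['q'],s['eef_pos'],s['ee_rot'],s['force'],s['width'])
cv2.imwrite('pics/w4b.png',np.vstack([f['color'],np.hstack([cv2.resize(D['color'][140:240,290:450],(320,200)),cv2.resize(S['color'][180:280,280:440],(320,200))])]))
E
```

```text
[ 0.423   0.0938 -0.4624 -0.0005 -1.016   1.1009] [0.4886 0.0098 0.1969] [ 3.1414  0.0014 -0.0471] [-0.7184  0.1441 -7.5732] 0.03397356584431438
```

View pics/w4b.png

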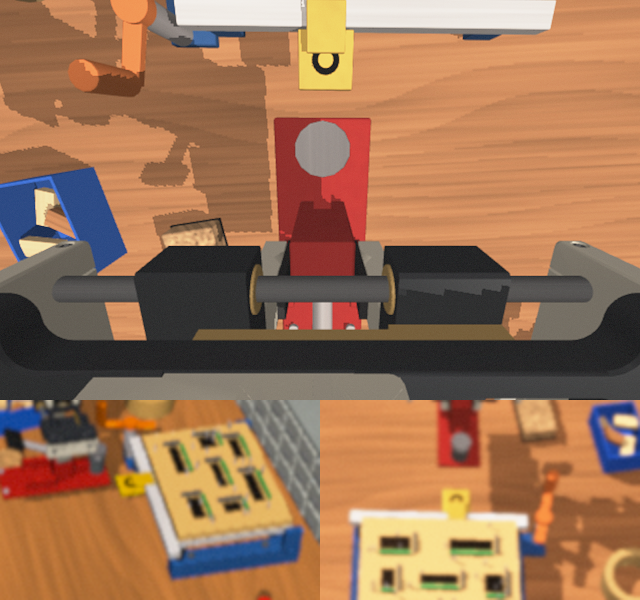

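The wrist view shows the pad ring at (325,61), the saddle at (322,149) and the pad front edge from (299,89) to (352,90). I refine these with masks.

```bash
python3 - <<'E'
from h import *
np.set_printoptions(precision=4,suppress=True)
f,D,S=pickle.load(open('w4.pkl','rb'));im=f['color'];hsv=cv2.cvtColor(im,cv2.COLOR_BGR2HSV)
m=cv2.inRange(hsv,(20,110,120),(34,255,255)); m[100:]=0;m[:,:295]=0;m[:,360:]=0
for r in range(36,96,6):
    c=np.where(m[r])[0]
    if len(c): print(r,c.min(),c.max())
for c in(302,315,335,350): print('col',c,np.where(m[:,c])[0].max())
g=im[:100,280:370].max(2); k,l,st,ce=cv2.connectedComponentsWithStats((g<70).astype(np.uint8))
for i in range(1,k):
    if st[i,4]>30: print('dark',st[i]+[280,0,0,0,0],ce[i]+[280,0])
# rail front edge: last bright row per column
gr=im[:60].min(2)
e=[(c,np.where(gr[:45,c]>150)[0].max()) for c in list(range(190,290,20))+list(range(360,550,20)) if (gr[:45,c]>150).any()];print(e)
for z in(.078,.062):
    P=np.array([plane(f,c,r,z)[:2] for c,r in e]); p=np.polyfit(P[:,1],P[:,0],1);print('rail yaw',-np.degrees(np.arctan(p[0])),'x at y0',p[1])
h=monitor.get_state()['eef_pos']
print('pad ring',plane(f,325,61,.076),'front',plane(f,299,89.5,.076),plane(f,353,90.5,.076))
zj=h[2]-.0878
sad=plane(f,322.5,149,.058+zj);print('saddle',sad,'rel TCP',sad-h)
print('side pad ring',plane(D,290+125/2,140+84/2,.076),'scene',plane(S,280+135/2+.3,180+102/2-.5,.076))
E
```

```text
36 299 352
42 299 353
48 299 352
54 299 352
60 299 352
66 299 352
72 299 351
78 299 351
84 299 351
col 302 89
col 315 89
col 335 89
col 350 89
dark [313  54  26  20 233] [325.2146  64.309 ]
[(190, np.int64(25)), (210, np.int64(25)), (230, np.int64(25)), (250, np.int64(25)), (270, np.int64(26)), (360, np.int64(27)), (380, np.int64(27)), (400, np.int64(27)), (420, np.int64(27)), (440, np.int64(28)), (460, np.int64(28)), (480, np.int64(28)), (500, np.int64(28)), (520, np.int64(29)), (540, np.int64(29))]
rail yaw -3.517744515567254 x at y0 0.6339598329584385
rail yaw -3.5177445155672133 x at y0 0.6382202949504585
pad ring [0.6099 0.0012 0.076 ] front [0.5897 0.0238 0.076 ] [ 0.5866 -0.0209  0.076 ]
saddle [0.5495 0.0065 0.1671] rel TCP [ 0.0609 -0.0033 -0.0298]
side pad ring [ 0.604  -0.0033  0.076 ] scene [0.6133 0.0003 0.076 ]
```

Emit:
servo_tool(
  targets=[
    {"xyz": [0,0,2],"angular": [0,0,0.7],"claw": 2.5},
    {"xyz": [0,0,3],"angular": [0,0,0],"claw": 2.5},
    {"xyz": [0,0,3],"angular": [0,0,0],"claw": 2.5},
    {"xyz": [0,0,2],"angular": [0,0,0],"claw": 2.5},
    {"xyz": [0,0,0.5],"angular": [0,0,0],"claw": 2.5},
    {"xyz": [0,0,0],"angular": [0,0,0],"claw": 2.5},
    {"xyz": [0,0,0],"angular": [0,0,0],"claw": 2.5},
  ],
)

```text
t: 11.0
eef_pos: [0.4901, 0.0102, 0.0936]
ee_rot: [-3.141, -0.002, -0.06]
force: [0.7, -0.6, -7.0]
width: 0.0339
gripper_force: 35.0
```

Emit:
servo_tool(
  targets=[
    {"xyz": [0,0,0.3],"angular": [0,0,0],"claw": 2.5},
    {"xyz": [1,0.15,0],"angular": [0,0,0],"claw": 2.5},
    {"xyz": [1.5,0,0],"angular": [0,0,0],"claw": 2.5},
    {"xyz": [1.5,0,0],"angular": [0,0,0],"claw": 2.5},
    {"xyz": [1.5,0,0],"angular": [0,0,0],"claw": 2.5},
    {"xyz": [0.4,0,0],"angular": [0,0,0],"claw": 2.5},
    {"xyz": [0,0,0],"angular": [0,0,0],"claw": 2.5},
    {"xyz": [0,0,0],"angular": [0,0,0],"claw": 2.5},
  ],
)

```text
t: 11.8
eef_pos: [0.5473, 0.0046, 0.0894]
ee_rot: [3.142, 0.001, -0.061]
force: [0.3, -0.5, -7.7]
width: 0.0337
gripper_force: 35.0
```

```bash
python3 - <<'E'
from h import *
np.set_printoptions(precision=4,suppress=True)
f=grab('wrist');pickle.dump(f,open('w5.pkl','wb'));D=grab('side');S=grab('scene')
s=monitor.get_state();print(s['eef_pos'],s['ee_rot'],s['force'],s['width'])
cv2.imwrite('pics/w5.png',np.vstack([f['color'],np.hstack([cv2.resize(D['color'][140:240,290:450],(320,200)),cv2.resize(S['color'][180:280,280:440],(320,200))])]))
E
```

```text
[0.5474 0.0048 0.0896] [-3.1416  0.0002 -0.061 ] [-1.0819  0.0945 -7.0673] 0.033965691372379425
```

View pics/w5.png

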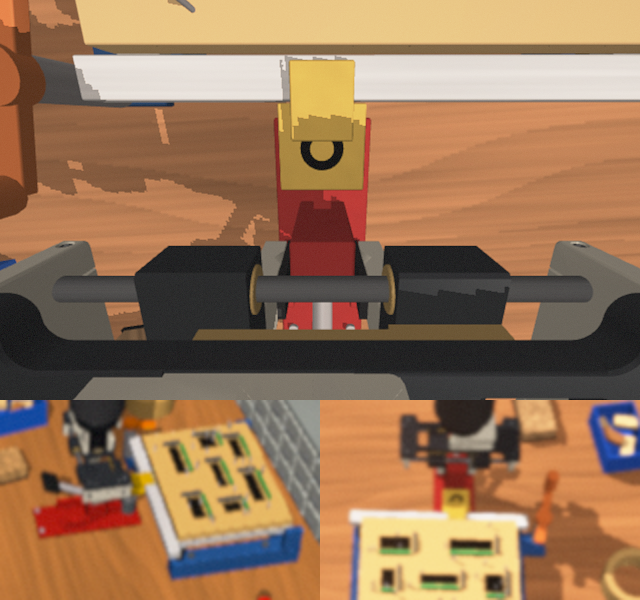

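The pad ring is at (322,150) and the pad front edge at row 190 (columns 279 to 365), with the jack base running under the pad.

```bash
python3 - <<'E'
from h import *
np.set_printoptions(precision=4,suppress=True)
f=pickle.load(open('w5.pkl','rb'))
h=np.array([.5474,.0048,.0896])
print('ring',plane(f,322,150,.076),'front mid',plane(f,322,190,.076),plane(f,279,190,.076),plane(f,365,190,.076))
c,s=np.cos(.061),np.sin(.061);R=np.array([[c,s],[-s,c]])
print('saddle',h[:2]+R@[.0609,0])
E
```

```text
ring [0.6099 0.0009 0.076 ] front mid [0.5888 0.0022 0.076 ] [0.5902 0.0252 0.076 ] [ 0.5873 -0.0208  0.076 ]
saddle [0.6082 0.0011]
```

Emit:
servo_tool(
  targets=[
    {"xyz": [0.2,0,0],"angular": [0,0,0],"claw": 2.5},
    {"xyz": [0,0,0.2],"angular": [0,0,0],"claw": 2.5},
    {"xyz": [0,0,0.1],"angular": [0,0,0],"claw": 2.5},
    {"xyz": [0,0,0],"angular": [0,0,0],"claw": 2.5},
    {"xyz": [0,0,0],"angular": [0,0,0],"claw": 2.5},
  ],
)

```text
t: 12.45
eef_pos: [0.5504, 0.005, 0.0879]
ee_rot: [-3.141, -0.001, -0.06]
force: [-4.1, 1.5, 5.0]
width: 0.034
gripper_force: 35.0
```

Emit:
servo_tool(
  targets=[
    {"xyz": [0,0,0],"angular": [0,0,0],"claw": 6},
    {"xyz": [0,0,0],"angular": [0,0,0],"claw": 6},
    {"xyz": [0,0,0],"angular": [0,0,0],"claw": 6},
    {"xyz": [0,0,0],"angular": [0,0,0],"claw": 6},
    {"xyz": [0,0,-2],"angular": [0,0,0],"claw": 6},
    {"xyz": [0,0,-4],"angular": [0,0,0],"claw": 6},
    {"xyz": [0,0,-3],"angular": [0,0,0],"claw": 2},
    {"xyz": [-2.5,0,-1],"angular": [0,0,0],"claw": 0},
    {"xyz": [-3,0,0],"angular": [0,0,0],"claw": 0},
    {"xyz": [-2.3,0,0],"angular": [0,0,0],"claw": 0},
    {"xyz": [0,0,0],"angular": [0,0,0],"claw": 0},
    {"xyz": [0,0,0],"angular": [0,0,0],"claw": 0},
    {"xyz": [0,0,0],"angular": [0,0,0],"claw": 0},
  ],
  force=15,
)

```text
t: 13.75
eef_pos: [0.4729, 0.0096, 0.1867]
ee_rot: [-3.142, -0.001, -0.061]
force: [0.5, -0.1, 0.7]
width: 0.0095
gripper_force: 0.0
```

```bash
python3 - <<'E'
from h import *
np.set_printoptions(precision=4,suppress=True)
f=grab('wrist');D=grab('side');S=grab('scene');pickle.dump((f,D,S),open('w6.pkl','wb'))
s=monitor.get_state();print(s['eef_pos'],s['ee_rot'],s['force'],s['width'])
cv2.imwrite('pics/w6.png',np.vstack([f['color'],np.hstack([cv2.resize(D['color'][140:240,290:450],(320,200)),cv2.resize(S['color'][180:280,280:440],(320,200))])]))
E
```

```text
[0.4726 0.0094 0.1863] [ 3.1412  0.0005 -0.0615] [1.0527 0.8167 0.4487] 0.001384172774411613
```

View pics/w6.png

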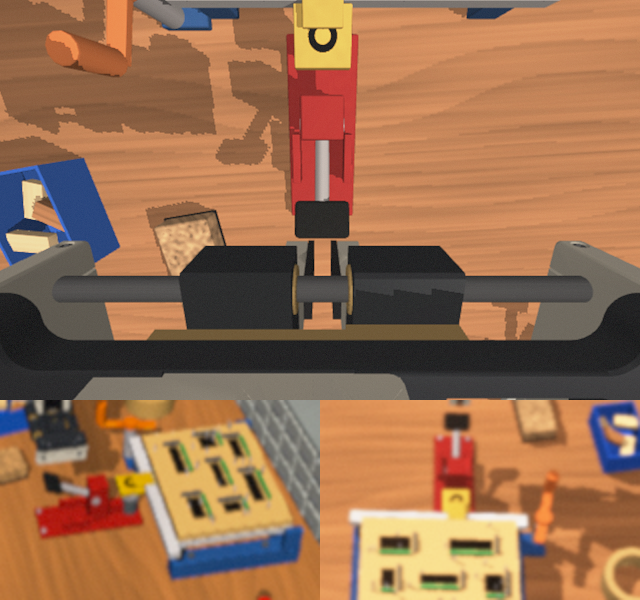

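The jack stands with its saddle hidden under the pad (ring at (322,38)). The tower top is at about (322,117) and the tread at (322,219).

```bash
python3 - <<'E'
from h import *
np.set_printoptions(precision=4,suppress=True)
f,D,S=pickle.load(open('w6.pkl','rb'))
t=plane(f,322,117,.09);print('tower',t,'tread',plane(f,322,219,.106),'ring',plane(f,322.5,38.5,.076))
r=plane(f,322.5,38.5,.076);print(np.linalg.norm((r-t)[:2]))
im=f['color'];m=(im[:,:,2]>90)&(im[:,:,1]<70);print([(y,np.where(m[y,280:370])[0][[0,-1]]+280) for y in(80,95,100,110,120,130,137,140,150,200)])
E
```

```text
tower [0.552  0.0048 0.09  ] tread [0.4742 0.0097 0.106 ] ring [0.6092 0.0009 0.076 ]
0.05728180954222819
[(80, array([288, 355])), (95, array([288, 355])), (100, array([288, 355])), (110, array([289, 354])), (120, array([289, 354])), (130, array([289, 354])), (137, array([289, 354])), (140, array([290, 353])), (150, array([290, 353])), (200, array([291, 351]))]
```

Emit:
servo_tool(
  targets=[
    {"xyz": [0,0,2],"angular": [0,0,0],"claw": 0},
    {"xyz": [0,0,2],"angular": [0,0,0],"claw": 0},
    {"xyz": [0,0,1.2],"angular": [0,0,0],"claw": 0},
    {"xyz": [0,0,0.6],"angular": [0,0,0],"claw": 0},
    {"xyz": [-0.25,0,0.5],"angular": [0,0,0],"claw": 0},
    {"xyz": [-0.25,0,0.5],"angular": [0,0,0],"claw": 0},
    {"xyz": [-0.2,0,0.5],"angular": [0,0,0],"claw": 0},
    {"xyz": [0,0,0],"angular": [0,0,0],"claw": 0},
    {"xyz": [0,0,0],"angular": [0,0,0],"claw": 0},
  ],
)

```text
t: 14.8
eef_pos: [0.4662, 0.0098, 0.1145]
ee_rot: [-3.142, -0.002, -0.06]
force: [2.6, -3.8, 6.4]
width: 0.0005
gripper_force: 3.1
```

Emit:
servo_tool(
  targets=[
    {"xyz": [-0.15,0,0.5],"angular": [0,0,0],"claw": 0},
    {"xyz": [-0.15,0,0.5],"angular": [0,0,0],"claw": 0},
    {"xyz": [-0.1,0,0.5],"angular": [0,0,0],"claw": 0},
    {"xyz": [-0.05,0,0.5],"angular": [0,0,0],"claw": 0},
    {"xyz": [0,0,0.5],"angular": [0,0,0],"claw": 0},
    {"xyz": [0,0,0.3],"angular": [0,0,0],"claw": 0},
    {"xyz": [0,0,0],"angular": [0,0,0],"claw": 0},
    {"xyz": [0,0,0],"angular": [0,0,0],"claw": 0},
    {"xyz": [0,0,0],"angular": [0,0,0],"claw": 0},
  ],
)

```text
t: 15.7
eef_pos: [0.4606, 0.01, 0.0863]
ee_rot: [3.142, -0.0, -0.061]
force: [-2.1, -1.9, 9.6]
width: 0.0006
gripper_force: 4.6
```

Emit:
servo_tool(
  targets=[
    {"xyz": [0,0,0.2],"angular": [0,0,0],"claw": 0},
    {"xyz": [0,0,0.2],"angular": [0,0,0],"claw": 0},
    {"xyz": [0,0,0],"angular": [0,0,0],"claw": 0},
    {"xyz": [0,0,0],"angular": [0,0,0],"claw": 0},
    {"xyz": [0,0,0],"angular": [0,0,0],"claw": 0},
  ],
)

```text
t: 16.2
eef_pos: [0.4606, 0.01, 0.0843]
ee_rot: [3.141, -0.001, -0.06]
force: [-12.6, -0.4, 35.8]
width: 0.0006
gripper_force: 18.3
```

```bash
python3 - <<'E'
from h import *
f=grab('wrist');D=grab('side');S=grab('scene');pickle.dump((f,D,S),open('w7.pkl','wb'))
s=monitor.get_state();print(s['t'],s['eef_pos'],s['force'])
cv2.imwrite('pics/w7.png',np.vstack([f['color'],np.hstack([cv2.resize(D['color'][140:240,290:450],(320,200)),cv2.resize(S['color'][180:280,280:440],(320,200))])]))
E
```

```text
16.35 [0.46062097 0.00996038 0.08428216] [-13.07049362  -1.01395811  35.68879868]
```

View pics/w7.png

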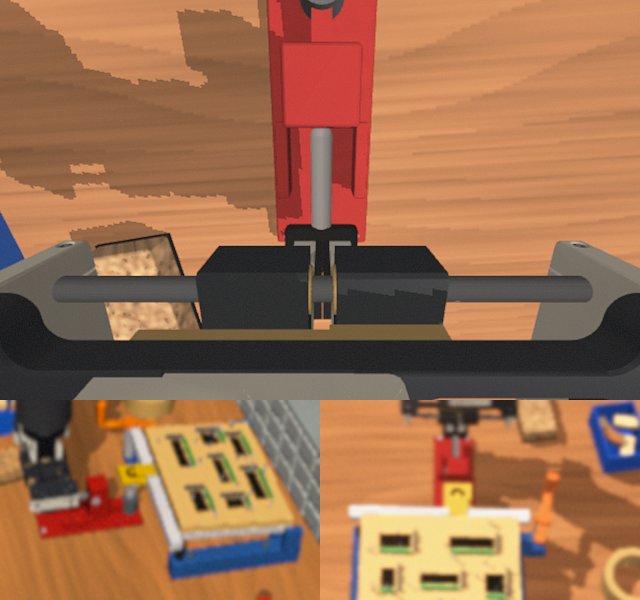

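The board's front is lifted, the saddle shows at (322,5), and the handle is at its stop with 36 N on it. I'll ease off a little and check the jack position.

Emit:
servo_tool(
  targets=[
    {"xyz": [0.1,0,-0.12],"angular": [0,0,0],"claw": 0},
    {"xyz": [0,0,0],"angular": [0,0,0],"claw": 0},
    {"xyz": [0,0,0],"angular": [0,0,0],"claw": 0},
    {"xyz": [0,0,0],"angular": [0,0,0],"claw": 0},
    {"xyz": [0,0,0],"angular": [0,0,0],"claw": 0},
  ],
)

```text
t: 16.85
eef_pos: [0.4607, 0.0099, 0.0846]
ee_rot: [3.141, 0.001, -0.061]
force: [-13.2, 0.6, 29.7]
width: 0.001
gripper_force: 14.6
```

```bash
python3 - <<'E'
from h import *
np.set_printoptions(precision=4,suppress=True)
f,D,S=pickle.load(open('w7.pkl','rb'))
print('tower',plane(f,322,84,.09),'saddle fwd edge? pad ring scene',plane(S,280+138/2,180+92/2,.099),'side',plane(D,290+132/2,140+74/2,.099))
s=monitor.get_state();print(s['t'],s['eef_pos'],s['force'])
E
```

```text
tower [0.5525 0.0046 0.09  ] saddle fwd edge? pad ring scene [0.6089 0.0031 0.099 ] side [ 0.6151 -0.005   0.099 ]
16.85 [0.4607 0.0099 0.0846] [-13.1736   0.6267  29.6678]
```

```bash
python3 -c "
from h import *
print(order.job_done())"
```

```text
the job is handed in; nothing more can be done
None
```

I handed the job in at about 17 s: the arrest lever is swung to the front, the jack lifts the board by its pad, and the handle is held at its stop with about 30 N. The hand-in call gave no pass or fail result.

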